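# Pack the cable repair kit into its foam tray

### The arm

A 6-joint arm with a two-finger parallel gripper is mounted at the origin on a cart in front of the work surface, level with it; the furniture and walls round the work are solid. World frame = base frame: x ahead of the robot, y to its left, z up, the work surface at z = 0. Lengths are in m, angles in rad, forces in N, time in s.
With the tool pointing down it reaches from about 0.3 to 0.875 m from the base axis. Payload 6.4 kg.
Tool frame: the origin (TCP) lies where the fingers leave the gripper's body, on its centre line; the fingertips stand 73 mm ahead of it and the grasp point (between the pads) lies 54 mm ahead of it; z points along the fingers, y is the line along which they close (so a half turn about z gives the same grasp; the last joint's range is limited). The gripper opens to 85 mm and grips with 20 to 120 N. Pads are 22 mm wide; open, the fingers measure 114 mm over their backs; the gripper's body (76 mm by 85 mm) begins 54 mm behind the grasp point. The pads swing forward as they close: fully open they stand 13 mm farther back than shut.
Start: joints at [0.946, 0.181, 1.607, -0, 1.354, -0.206], TCP at [0.234, 0.525, 0.304] pointing down, gripper open.
Joint ranges: [-2.99, 2.99], [-0.89, 2.07], [0.3, 2.58], [-1.14, 4.28], [0, 2.63], [-3.12, 3.12]. Speed limits (rad/s): [2.57, 2.57, 3.01, 3.14, 3.14, 3.14].

### API

Orientations are given as a unit quaternion [w, x, y, z].
In Python, from bench import ctrl gives the robot as it stands.
- The arm moves only by the tool carry_out, never from a script. Its argument "steps" is one flat list of numbers, 7 for each row, row after row: the shift along the tool's x, y, z in m, then the turn, a rotation vector about the tool's x, y, z in rad, then the opening, from 0 (shut) to 1 (fully open). In form: [dx, dy, dz, wx, wy, wz, claw, dx, dy, dz, wx, wy, wz, claw, ...]. A call has 1 to 20 rows; each row is the pose to reach, as a shift and turn from the pose commanded when the call began, along the tool's axes at that moment; what a row does not reach only later rows make up. A row lasts 1/10 s, in which the tool goes at most 50 mm and 8.59 degrees, less where a joint would pass 70% of its speed; a pose out of reach is approached as far as the arm can. A call with a gripper value outside its range is refused whole. The fingers move at their own pace and stop on an object; the grip force is fixed at half the most. Time passes only in rows, so rows that repeat a pose let the fingers close. It gives the time, the measured TCP pose, the force, the opening and the grip force at its end, in the units of the state.
- ctrl.get_obs(): the state, without advancing time (a new reading comes with each control period).
- ctrl.camera(name): name is "scene" or "side" or "wrist"; returns the picture (480x640x3 uint8, red, green, blue); there is no depth.
- ctrl.camera_params(name): a dict with "vertical_fov" (degrees; the focal length in pixels is half the picture's height over the tangent of half this angle, whatever the lens; pixels are square), "cx", "cy" (the principal point, pixels), "k1" (the pictures are not rectified: a ray, as slopes to the right and down, at radius r is drawn at 1 + k1 r^2 times it, then the intrinsics apply), "cam_to_world" (4x4, takes a point from camera to world coordinates); the wrist camera has in their place "hand_eye" (4x4, takes a point from camera to tool coordinates, whose origin is the TCP and whose axes are the flange's). Camera axes: x right, y down, z forward; pixel columns grow to the right and rows downward; lengths in m; the calibration is good to about 2 mm. A picture is of the moment at which its call begins: read the wrist's pose just before it. camera_params takes no time and is no camera call.
- ctrl.hand_in(): hands the job in; it is judged then, once.
The state is a dict: "time_s": time; "q": joint angles; "dq": joint speeds; "joint_efforts": joint torques, N m; "eef_pos": TCP position; "eef_rot": TCP orientation; "wrist_force": force on the tool from outside, world axes, zero at the start; "torque": the same for the moment, N m; "opening": opening from 0.0 (shut) to 1.0 (fully open); "grasp_force": force on a finger pad.
Only numpy, scipy, OpenCV 4.12 (cv2) and the standard library are available. Lean on these libraries where they do the work, as an engineer would, in place of code of your own. Each camera call takes 0.05 s, during which the arm holds its last target. There are 200 camera calls.

### The job

Pack the cable repair kit: from the things on the front part of the bench, left of the foam tray, put the black tape roll, the small bottle with the purple label, the glue tube with the blue cap and the flat fuse carton each into the cut-out made for it in the tray, lying or standing right down on its blue floor. The bottle stays upright all the while. Leave the beige tape roll and the black-capped tube where they lie; they are not part of the kit.

Things in the scene. Friction and masses are not known exactly. Their poses are not given: they have to be found in the camera images.
- small_bottle_center (a point): Small dark dropper bottle with a purple label and a long black cap, 25 mm in diameter, 79 mm tall, about 60 g, standing upright. The point is on its axis, half-way up (39.5 mm above its foot); z is up along the bottle. The lower 50 mm or so are the straight body to grasp.
- black_tape_center (a point): Roll of black tape lying flat, 62 mm in diameter, 19 mm high, about 60 g; grasp it across its diameter (the hole counts as closed; not the roll at the back of the bench). The point is at its centre, half-way up (9.5 mm above the bench); z is up.
- blue_tube_center (a point): White glue tube with a BLUE cap, lying flat (not the one in the black toolbox), 82 mm long along its y axis, 27 mm wide only at the flat tail, about 16 mm wide where it is grasped across the body (along its x axis), 17 mm high, about 12 g. The point is at its centre, half-way up (8.5 mm above the bench); z is up.
- carton_center (a point): Flat white carton with an orange-red top print, 48 mm (x) by 72 mm (y) by 22 mm high, about 30 g, lying flat (not the one at the back of the bench); grasp it across the 48 mm. The point is at its centre, half-way up (11 mm above the bench); z is up.
- beige_tape_center (a point): Look-alike that stays: roll of beige tape lying flat, 58 mm in diameter, 25 mm high. The point is at its centre, half-way up.
- black_tube_center (a point): Look-alike that stays: white glue tube with a BLACK cap, same shape and size as the blue-capped one (82 x 27 x 17 mm, long axis y). The point is at its centre, half-way up.
- bottle_block_floor (a point): Place of the small bottle: One of four dark foam blocks (108 mm square) in any order, 2 x 2 at 110 mm pitch, in a fixed grey tray (232 mm square, rim 3 mm below the foam's top, which is 34 mm above the bench). Small round well, 41 mm in diameter, 14 mm deep, floor 20 mm above the bench. Point: centre of the cut-out's floor; z up.
- tape_block_floor (a point): Place of the black tape roll: One of four dark foam blocks (108 mm square) in any order, 2 x 2 at 110 mm pitch, in a fixed grey tray (232 mm square, rim 3 mm below the foam's top, which is 34 mm above the bench). Large round recess, 78 mm in diameter, 9 mm deep, floor 25 mm above the bench. Point: centre of the cut-out's floor; z up.
- tube_block_floor (a point): Place of the blue-capped tube: One of four dark foam blocks (108 mm square) in any order, 2 x 2 at 110 mm pitch, in a fixed grey tray (232 mm square, rim 3 mm below the foam's top, which is 34 mm above the bench). Narrow trough, 98 mm long along its y axis and 38 mm wide, 9 mm deep, with a 30 mm wide finger notch as deep across its middle, 70 mm long along x; floor 25 mm above the bench. The tube may point either way. Point: centre of the cut-out's floor; z up.
- carton_block_floor (a point): Place of the carton: One of four dark foam blocks (108 mm square) in any order, 2 x 2 at 110 mm pitch, in a fixed grey tray (232 mm square, rim 3 mm below the foam's top, which is 34 mm above the bench). Wide rectangular recess, 88 mm along its y axis by 64 mm along x, 9 mm deep, floor 25 mm above the bench. The carton may point either way. Point: centre of the cut-out's floor; z up.

How it is judged:
At the end, for the whole second after the job is handed in: Bottle and black roll within 12 mm of their cut-outs' centres, carton 14, blue-capped tube 16, each on the cut-out's floor (height within 4 mm), level or upright within 0.12 rad, tube and carton within 0.4 rad along it, all at rest; beige roll and black-capped tube within 30 mm of their start (horizontal distance between small_bottle_center and bottle_block_floor below 0.012 m and z of small_bottle_center in the frame of bottle_block_floor between 0.0355 and 0.0435 m and angle between each of small_bottle_center, black_tape_center, blue_tube_center, carton_center's own z axis and vertical below 0.12 rad and linear speed of each of small_bottle, black_tape, blue_tube, carton below 0.02 m/s and horizontal distance between black_tape_center and tape_block_floor below 0.012 m and z of black_tape_center in the frame of tape_block_floor between 0.0055 and 0.0135 m and horizontal distance between blue_tube_center and tube_block_floor below 0.016 m and z of blue_tube_center in the frame of tube_block_floor between 0.0045 and 0.0125 m and horizontal distance between carton_center and carton_block_floor below 0.014 m and z of carton_center in the frame of carton_block_floor between 0.007 and 0.015 m and angle between the y axis of blue_tube_center and the y axis of tube_block_floor, either way round below 0.4 rad and angle between the y axis of carton_center and the y axis of carton_block_floor, either way round below 0.4 rad and distance of each of beige_tape_center, black_tube_center from where it was at the start of the episode below 0.03 m); the robot touches nothing.
It fails at once if the small bottle is tipped by more than 0.8 rad (angle between small_bottle_center's own z axis and vertical above 0.8 rad).
It fails at once if the beige tape roll is moved by more than 30 mm (distance of beige_tape_center from where it was at the start of the episode above 0.03 m).
It fails at once if the black-capped tube is moved by more than 30 mm (distance of black_tube_center from where it was at the start of the episode above 0.03 m).
It also fails if it takes over 99 s, if anything falls off the work surface, if the arm or the gripper's body presses on something with over 40 N, if the wrist force passes 120 N, or if a joint passes its speed limit or range.

## Working session

There is one attempt and no reset: what is moved stays moved. The work goes in short steps, Python scripts to look and compute and a tool call to move; the robot and the scene stay as the last step left them, time stands still between calls to the robot, and variables do not carry over. Pictures are saved under pics/ and viewed, at most 16 in all, crops included, and the job is handed in when it is done.

Besides the shell and the picture viewer there is one more tool, called after "Call:" as a command line: name --argument value ..., lists and objects as JSON in quotes. carry_out: Moves the arm, as the interface text tells. Its arguments: {"type":"object","properties":{"steps":{"type":"array"}},"required":["steps"]}

```bash
ls; mkdir -p pics
cat > h.py <<'E'
import numpy as np, cv2
from scipy.spatial.transform import Rotation as R
from bench import ctrl
def snap(n,f):
    o=ctrl.get_obs(); im=ctrl.camera(n); cv2.imwrite(f'pics/{f}.png',im[:,:,::-1]); return o
def pose(o=None):
    o=o or ctrl.get_obs(); q=o['eef_rot']; T=np.eye(4); T[:3,:3]=R.from_quat([q[1],q[2],q[3],q[0]]).as_matrix(); T[:3,3]=o['eef_pos']; return T
def px(n,uv,z,T=None):
    "pixels -> world points at height z"
    p=ctrl.camera_params(n); f=240/np.tan(np.radians(p['vertical_fov'])/2)
    uv=np.atleast_2d(uv).astype(float); k=np.array([[f,0,p['cx']],[0,f,p['cy']],[0,0,1]])
    s=cv2.undistortPoints(uv[:,None],k,np.array([p['k1'],0,0,0.]))[:,0]
    C=np.array(p['cam_to_world']) if n!='wrist' else T@np.array(p['hand_eye'])
    d=np.c_[s,np.ones(len(s))]@C[:3,:3].T; c=C[:3,3]
    return c+d*((z-c[2])/d[:,2])[:,None]
def world2px(n,P,T=None):
    p=ctrl.camera_params(n); f=240/np.tan(np.radians(p['vertical_fov'])/2)
    C=np.array(p['cam_to_world']) if n!='wrist' else T@np.array(p['hand_eye'])
    k=np.array([[f,0,p['cx']],[0,f,p['cy']],[0,0,1]]); Ci=np.linalg.inv(C)
    return cv2.projectPoints(np.atleast_2d(P).astype(float),cv2.Rodrigues(Ci[:3,:3])[0],Ci[:3,3],k,np.array([p['k1'],0,0,0.]))[0][:,0]
E
python3 - <<'E'
from h import *
np.set_printoptions(precision=4,suppress=True)
for n in ('scene','side'): snap(n,n+'0'); print(ctrl.camera_params(n))
o=snap('wrist','wrist0'); print(ctrl.camera_params('wrist')); print(o)
E
```

```text
pics
{'vertical_fov': 51.997661552192035, 'cx': 317.08302600416835, 'cy': 232.42189063607447, 'k1': -0.137364064220182, 'cam_to_world': array([[-0.8119, -0.2226,  0.5397, -0.0631],
       [-0.5832,  0.3506, -0.7328,  0.8365],
       [-0.0261, -0.9097, -0.4145,  0.5176],
       [ 0.    ,  0.    ,  0.    ,  1.    ]])}
{'vertical_fov': 55.24801290583986, 'cx': 316.1411340359254, 'cy': 239.08600811632513, 'k1': -0.1163131931787437, 'cam_to_world': array([[-0.9907, -0.0926,  0.1001,  0.4521],
       [-0.1362,  0.6331, -0.762 ,  0.725 ],
       [ 0.0072, -0.7685, -0.6398,  0.647 ],
       [ 0.    ,  0.    ,  0.    ,  1.    ]])}
{'vertical_fov': 67.75030735335376, 'cx': 323.0369502300157, 'cy': 241.65175471939088, 'k1': -0.006322463372866768, 'hand_eye': array([[ 0.0011, -0.9463, -0.3232,  0.0829],
       [ 1.    ,  0.0011,  0.0003,  0.0009],
       [ 0.    , -0.3232,  0.9463, -0.0709],
       [ 0.    ,  0.    ,  0.    ,  1.    ]])}
{'time_s': 0.1, 'q': array([ 0.9457,  0.1815,  1.6079, -0.    ,  1.3538, -0.2063]), 'dq': array([ 0.0002, -0.0011, -0.0026,  0.0011,  0.0001, -0.0001]), 'joint_efforts': array([  0.0003, -44.5877, -35.2237,  -0.0004,   0.0041,  -0.    ]), 'eef_pos': array([0.2336, 0.525 , 0.3031]), 'eef_rot': array([-0.0003,  0.2079,  0.9782, -0.0007]), 'wrist_force': array([ 0.4322, -0.2387,  0.4117]), 'torque': array([ 0.0156, -0.0301,  0.0566]), 'grasp_force': 0.0, 'opening': 0.999565283992868}
```

View pics/scene0.png

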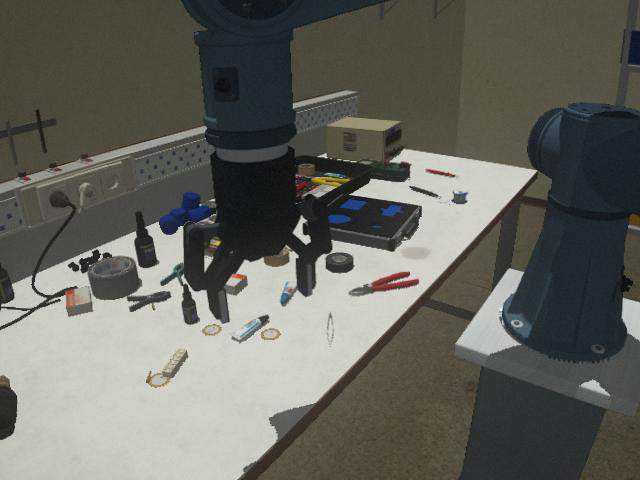

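View pics/side0.png

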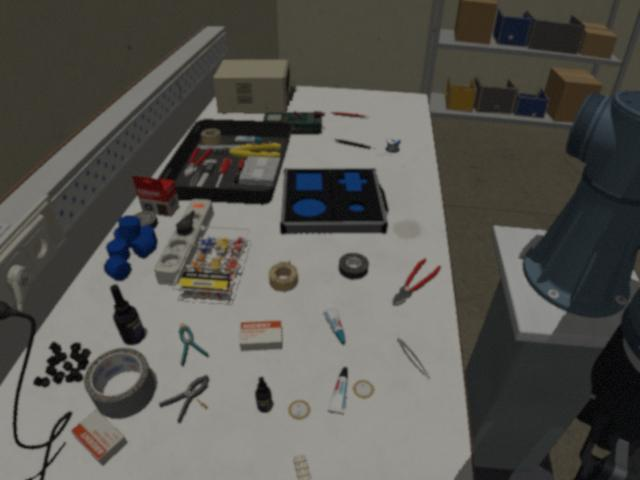

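The side view shows everything. The blue-capped tube is at (335,326), the black-capped one at (340,390), the carton at (261,334), the bottle at (263,394), the black tape at (353,265) and the beige roll at (283,276). In the tray, the cut-outs are carton (309,182), tube (353,181), tape (310,207) and bottle (357,208).

Run:
```python
from h import *
im=cv2.imread('pics/side0.png')
cv2.imwrite('pics/c1.png',cv2.resize(im[165:285,265:405],None,fx=5,fy=5,interpolation=cv2.INTER_CUBIC))
cv2.imwrite('pics/c2.png',cv2.resize(im[300:420,225:385],None,fx=5,fy=5,interpolation=cv2.INTER_CUBIC))
```

```text
(no output)
```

View pics/c1.png

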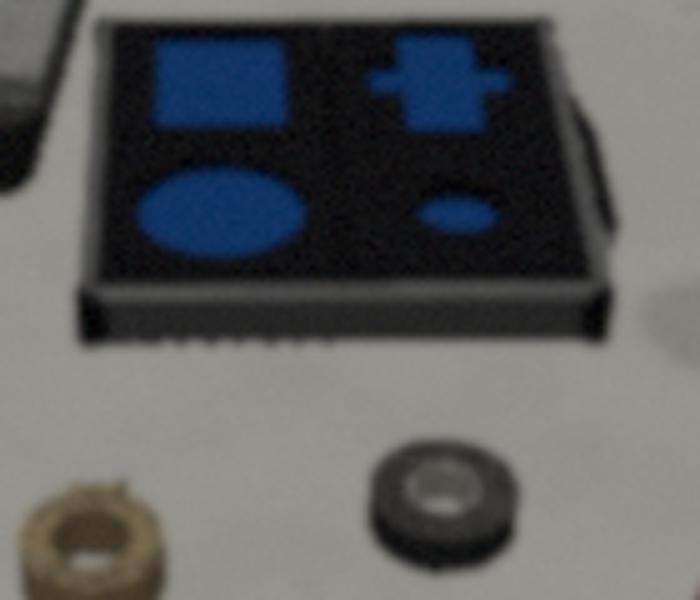

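View pics/c2.png

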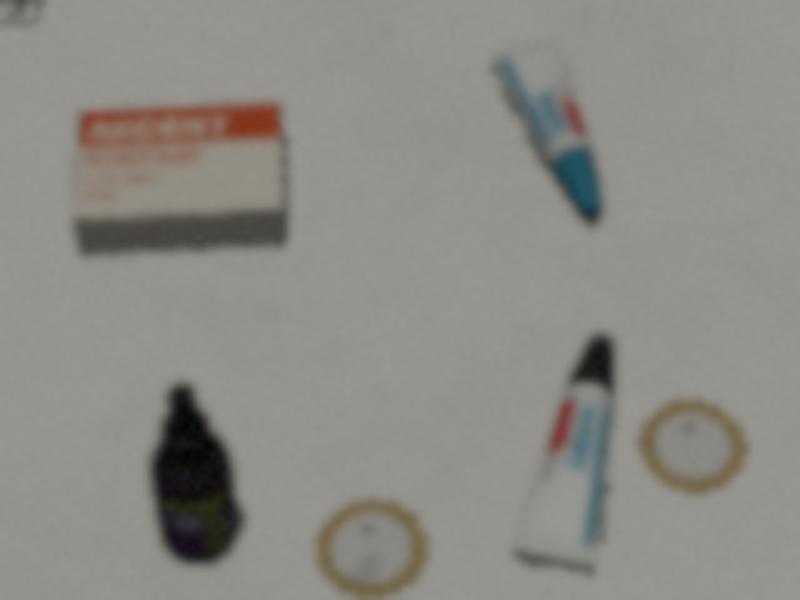

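The tray crop gives the four cut-out outlines and the roll's top ellipse, centred near (443,490). The object crop gives the carton's top corners, both tube ends and the bottle's foot near (200,545).

Run:
```python
from h import *
np.set_printoptions(precision=4,suppress=True)
a=lambda l:np.array(l)/5+[265,165]; b=lambda l:np.array(l)/5+[225,300]
def pr(n,uv,z): print(n,z,px('side',uv,z)[:,:2].tolist().__repr__() if 0 else '\n',px('side',uv,z)[:,:2])
pr('tray rim far L,R, near R,L',a([[97,22],[552,20],[608,290],[80,290]]),.031)
pr('carton far edge floor',a([[153,38],[287,38]]),.025); pr('carton near edge top',a([[287,130],[153,130]]),.034)
pr('tube far',a([[397,33],[472,33]]),.025);pr('tube near',a([[486,132],[406,132]]),.034)
pr('tape L R',a([[135,213],[307,213]]),.029);pr('far',a([[222,167]]),.025);pr('near',a([[222,260]]),.034)
pr('bottle L R',a([[416,214],[499,214]]),.027);pr('far',a([[457,192]]),.020);pr('near',a([[457,236]]),.034)
pr('roll top C',a([[444,488]]),.019); pr('roll L,R',a([[370,495],[519,495]]),.019)
pr('beige top',a([[92,540]]),.025)
pr('carton top',b([[80,108],[280,103],[287,213],[72,217]]),.022)
pr('bluetube tail,cap',b([[530,55],[595,218]]),.006)
pr('blacktube cap,tail',b([[602,340],[555,565]]),.006)
pr('bottle foot',b([[200,545]]),.0); pr('bottle tip',b([[180,388]]),.079)
```

```text
tray rim far L,R, near R,L 0.031 
 [[ 0.6677 -0.2749]
 [ 0.4352 -0.3122]
 [ 0.4025 -0.0861]
 [ 0.6323 -0.0522]]
carton far edge floor 0.025 
 [[ 0.6382 -0.2733]
 [ 0.57   -0.2834]]
carton near edge top 0.034 
 [[ 0.5577 -0.1857]
 [ 0.6212 -0.1763]]
tube far 0.025 
 [[ 0.5143 -0.2968]
 [ 0.4758 -0.3028]]
tube near 0.034 
 [[ 0.4631 -0.1982]
 [ 0.5011 -0.1924]]
tape L R 0.029 
 [[ 0.6191 -0.1151]
 [ 0.5409 -0.1266]]
far 0.025 
 [[ 0.5859 -0.1632]]
near 0.034 
 [[ 0.5733 -0.0789]]
bottle L R 0.027 
 [[ 0.4913 -0.136 ]
 [ 0.4533 -0.1417]]
far 0.02 
 [[ 0.474  -0.1663]]
near 0.034 
 [[ 0.4712 -0.1121]]
roll top C 0.019 
 [[0.465  0.0395]]
roll L,R 0.019 
 [[0.4942 0.0479]
 [0.4347 0.0393]]
beige top 0.025 
 [[0.5985 0.0956]]
carton top 0.022 
 [[0.6498 0.2244]
 [0.5806 0.2117]
 [0.569  0.2586]
 [0.6404 0.2711]]
bluetube tail,cap 0.006 
 [[0.4971 0.1628]
 [0.4665 0.2337]]
blacktube cap,tail 0.006 
 [[0.4596 0.2831]
 [0.4663 0.3664]]
bottle foot 0.0 
 [[0.5757 0.372 ]]
bottle tip 0.079 
 [[0.5769 0.3671]]
```

```bash
cat >> h.py <<'E'
def go(x,y,z,ang):
    "shift+turn in tool axes to TCP (x,y,z), pointing down, closing line at ang deg (mod 180, nearest)"
    T=pose(); cur=np.degrees(np.arctan2(T[1,1],T[0,1])); a=np.radians(cur+(ang-cur+90)%180-90)
    G=np.c_[[np.sin(a)*-1,np.cos(a),0],[np.cos(a),np.sin(a),0],[0,0,-1]]
    G[:,0]=np.cross(G[:,1],G[:,2])
    print('shift',np.round(T[:3,:3].T@(np.array([x,y,z])-T[:3,3]),4),'turn',np.round(R.from_matrix(T[:3,:3].T@G).as_rotvec(),3),'at',np.round(T[:3,3],4),'ang',round(cur,1))
E
python3 - <<'E'
from h import *
T=pose()
for d in (.060,.073): print(d,world2px('scene',[(T@[0,s*w,d,1])[:3] for s in (1,-1) for w in (.0425,.057)]).round(1).tolist())
go(.4645,.0415,.22,66)
E
```

```text
0.06 [[227.5, 317.5], [213.6, 321.9], [302.6, 293.3], [314.4, 289.4]]
0.073 [[228.9, 328.2], [215.3, 332.7], [303.1, 303.6], [314.8, 299.7]]
shift [-0.4076 -0.3478  0.0835] turn [-0.001 -0.     0.   ] at [0.2336 0.5251 0.3032] ang 66.0
```

Run:
```python
import cv2
im=cv2.imread('pics/scene0.png')[220:340,170:330]
cv2.imwrite('pics/c3.png',cv2.resize(im,None,fx=5,fy=5,interpolation=cv2.INTER_CUBIC))
```

```text
(no output)
```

View pics/c3.png

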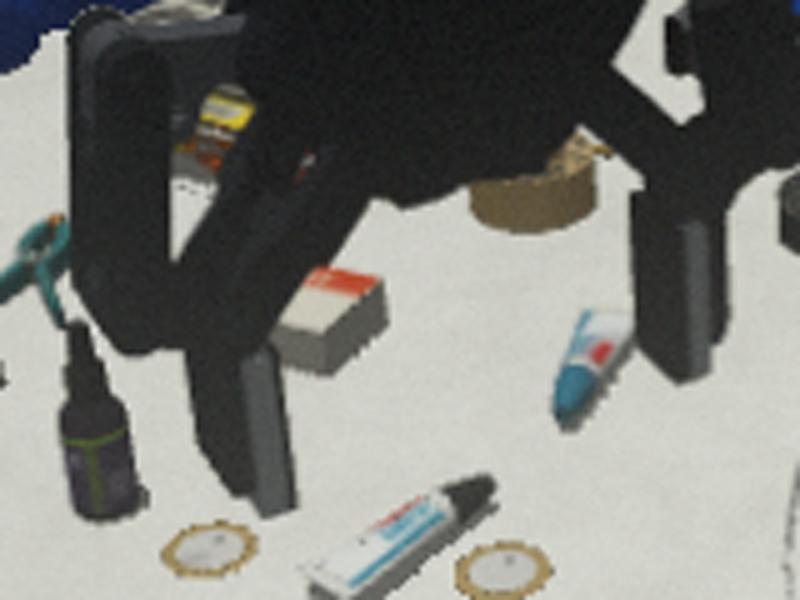

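Fully open, the fingertips stand about 61 mm ahead of the TCP (the tips in the scene crop are at about (225,321) and (308,295)). Next I move over the black roll.

Call:
carry_out --steps '[-0.408,-0.348,0.083,0,0,0,1,-0.408,-0.348,0.083,0,0,0,1,-0.408,-0.348,0.083,0,0,0,1,-0.408,-0.348,0.083,0,0,0,1,-0.408,-0.348,0.083,0,0,0,1,-0.408,-0.348,0.083,0,0,0,1,-0.408,-0.348,0.083,0,0,0,1,-0.408,-0.348,0.083,0,0,0,1,-0.408,-0.348,0.083,0,0,0,1,-0.408,-0.348,0.083,0,0,0,1,-0.408,-0.348,0.083,0,0,0,1,-0.408,-0.348,0.083,0,0,0,1,-0.408,-0.348,0.083,0,0,0,1,-0.408,-0.348,0.083,0,0,0,1]'

```text
time_s: 1.55
eef_pos: [0.4645, 0.0422, 0.2207]
eef_rot: [-0.0, 0.208, 0.978, 0.0]
wrist_force: [0.3, -0.8, 0.1]
opening: 0.999
grasp_force: 0.0
```

Run:
```python
from h import *
o=snap('wrist','w1'); print(o['time_s'],o['eef_pos'],o['eef_rot'],o['dq'].round(2),o['wrist_force'])
```

```text
1.55 [0.46449555 0.04224528 0.22070228] [-4.35324345e-04  2.07633652e-01  9.78206552e-01  1.36940779e-04] [ 0.02 -0.01  0.    0.   -0.   -0.  ] [ 0.27335021 -0.80808292  0.06873674]
```

View pics/w1.png

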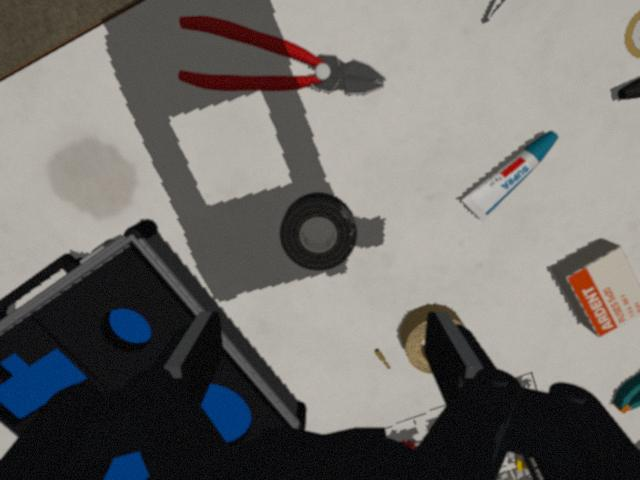

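The roll is at (319,231), the blue tube's tail at about (477,207) with its cap tip at (555,137), and the carton is partly in view at about (603,290). The tray shows at lower left, with the bottle well at (130,326).

Run:
```python
from h import *
T=pose()
f=lambda uv,z:print(px('wrist',uv,z,T)[:,:2].round(4).tolist())
f([[319,231]],.015); f([[281,232],[356,232]],.019)
f([[474,207],[555,137]],.006)
f([[130,326]],.024)
go(.4645,.0415,.12,66); go(.4645,.0415,.077,66)
```

```text
[[0.4658, 0.0396]]
[[0.4532, 0.012], [0.4774, 0.0668]]
[[0.5008, 0.1627], [0.4726, 0.2354]]
[[0.4756, -0.1433]]
shift [-0.0005 -0.001   0.1008] turn [ 0.    -0.001  0.002] at [0.4645 0.0426 0.2208] ang 66.1
shift [-0.0005 -0.001   0.1438] turn [ 0.    -0.001  0.002] at [0.4645 0.0426 0.2208] ang 66.1
```

Call:
carry_out --steps '[-0.002,-0.002,0.1,0,0,0,1,-0.002,-0.002,0.1,0,0,0,1,-0.002,-0.002,0.13,0,0,0,1,-0.002,-0.002,0.144,0,0,0,1,-0.002,-0.002,0.144,0,0,0,1,-0.002,-0.002,0.144,0,0,0,1,-0.002,-0.002,0.144,0,0,0,0,-0.002,-0.002,0.144,0,0,0,0,-0.002,-0.002,0.144,0,0,0,0,-0.002,-0.002,0.144,0,0,0,0,-0.002,-0.002,0.144,0,0,0,0,-0.002,-0.002,0.144,0,0,0,0,-0.002,-0.002,0.144,0,0,0,0,-0.002,-0.002,0.144,0,0,0,0]'

```text
time_s: 3.0
eef_pos: [0.4672, 0.039, 0.079]
eef_rot: [0.001, 0.208, 0.978, 0.0]
wrist_force: [-2.6, 2.7, 13.3]
opening: 0.69
grasp_force: 61.8
```

Call:
carry_out --steps '[0,0,-0.05,0,0,0,0,0,0,-0.1,0,0,0,0,0,0,-0.15,0,0,0,0,0,0,-0.15,0,0,0,0,0,0,-0.15,0,0,0,0]'

```text
time_s: 3.5
eef_pos: [0.4669, 0.0388, 0.229]
eef_rot: [0.003, 0.208, 0.978, 0.0]
wrist_force: [-1.2, 0.7, -1.4]
opening: 0.686
grasp_force: 65.6
```

Run:
```python
from h import *
o=ctrl.get_obs(); print(o['eef_pos'],o['opening'],o['grasp_force'],o['wrist_force'])
go(.56,-.13,.26,66)
```

```text
[0.46694525 0.03875548 0.22899   ] 0.6862904592250852 65.62180570908822 [-1.18245391  0.68831471 -1.37663147]
shift [-0.1538 -0.1163 -0.0304] turn [0.001 0.005 0.   ] at [0.4669 0.0388 0.229 ] ang 66.0
```

Call:
carry_out --steps '[-0.196,-0.163,-0.05,0,0.005,0,0,-0.196,-0.163,-0.05,0,0.005,0,0,-0.196,-0.163,-0.05,0,0.005,0,0,-0.196,-0.163,-0.05,0,0.005,0,0,-0.196,-0.163,-0.05,0,0.005,0,0,-0.196,-0.163,-0.05,0,0.005,0,0,-0.196,-0.163,-0.05,0,0.005,0,0,-0.196,-0.163,-0.05,0,0.005,0,0]'

```text
time_s: 4.3
eef_pos: [0.5777, -0.1885, 0.2748]
eef_rot: [-0.004, 0.208, 0.978, 0.001]
wrist_force: [-0.6, -0.9, -0.7]
opening: 0.69
grasp_force: 65.6
```

Run:
```python
from h import *
o=snap('wrist','w2'); T=pose(o); print(o['eef_pos'],o['grasp_force'])
im=cv2.imread('pics/w2.png'); h=cv2.cvtColor(im,cv2.COLOR_BGR2HSV); m=cv2.inRange(h,(105,150,60),(125,255,255))
n,l,s,c=cv2.connectedComponentsWithStats(m)
for i in range(1,n):
    if s[i,4]>300: print(s[i],px('wrist',c[i],.028,T)[0,:2].round(4), cv2.minAreaRect(np.argwhere(l==i)[:,::-1].astype(np.float32)))
```

```text
[ 0.57769019 -0.18850704  0.27478068] 65.61635551624931
[ 299   56   49   53 1985] [ 0.474  -0.1412] ((323.0, 82.0), (52.0, 48.0), 90.0)
[ 160  106  115   99 6272] [ 0.4897 -0.2489] ((216.49996948242188, 155.5), (86.2558822631836, 110.10800170898438), 56.3099365234375)
[ 346  150   88   86 5857] [ 0.5813 -0.1234] ((390.25006103515625, 192.75), (83.43859100341797, 88.38834381103516), 45.0)
[ 234  207  100   82 3014] [ 0.5852 -0.2337] ((283.2558898925781, 248.4735107421875), (45.864505767822266, 90.57855987548828), 57.528804779052734)
[ 587  375   53   89 3081] [0.9285 0.0232] ((613.0, 419.0), (88.0, 52.0), 90.0)
```

View pics/w2.png

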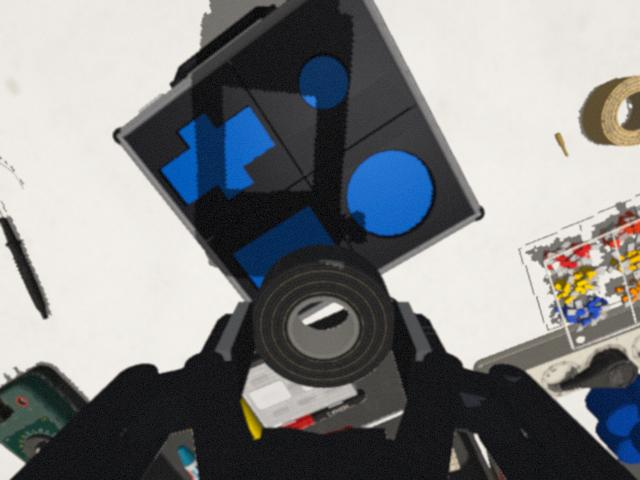

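The tray is plain: bottle well (323,82), tube trough (216,155), tape recess (390,193). The carton recess is partly hidden. The roll is held level at about (322,315).

Run:
```python
from h import *
T=pose(); P=px('wrist',[[322.5,315],[253,315],[392,315],[322,385]],T[2,3]-.060,T); print(((P-T[:3,3])@T[:3,:3]).round(4), T[:3,3])
go(.581,-.1225,.15,66); go(.581,-.1225,.1045,66)
```

```text
[[ 0.0059  0.0008  0.0601]
 [ 0.0059 -0.0281  0.06  ]
 [ 0.0059  0.0297  0.0601]
 [-0.0296  0.0006  0.0597]] [ 0.57773898 -0.18800984  0.27512241]
shift [0.0225 0.0611 0.1254] turn [ 0.001 -0.009  0.001] at [ 0.5777 -0.188   0.2751] ang 66.1
shift [0.0221 0.0611 0.1709] turn [ 0.001 -0.009  0.001] at [ 0.5777 -0.188   0.2751] ang 66.1
```

Call:
carry_out --steps '[0.021,0.061,0,0,-0.008,0,0,0.021,0.061,0,0,-0.008,0,0,0.021,0.061,0.05,0,-0.008,0,0,0.021,0.061,0.1,0,-0.008,0,0,0.021,0.061,0.145,0,-0.008,0,0,0.021,0.061,0.16,0,-0.008,0,0,0.021,0.061,0.166,0,-0.008,0,0,0.021,0.061,0.169,0,-0.008,0,0,0.021,0.061,0.169,0,-0.008,0,0,0.021,0.061,0.169,0,-0.008,0,0]'

```text
time_s: 5.35
eef_pos: [0.585, -0.1257, 0.1102]
eef_rot: [0.003, 0.208, 0.978, -0.001]
wrist_force: [0.5, -0.1, -0.3]
opening: 0.685
grasp_force: 65.6
```

Run:
```python
from h import *
o=ctrl.get_obs(); print(o['eef_pos'],o['wrist_force'])
go(.581-.0015*-.91,-.1225-.0015*.41,.1045,66)
```

```text
[ 0.58501265 -0.12569474  0.11024695] [ 0.54279578 -0.07352717 -0.31234618]
shift [0.0035 0.0013 0.0057] turn [0.    0.007 0.   ] at [ 0.585  -0.1257  0.1102] ang 66.0
```

Call:
carry_out --steps '[0.003,0.001,0.0,0,0.003,0,0,0.003,0.001,0.003,0,0.003,0,0,0.003,0.001,0.005,0,0.003,0,0,0.003,0.001,0.005,0,0.003,0,0,0.003,0.001,0.005,0,0.003,0,0]'

```text
time_s: 5.85
eef_pos: [0.5816, -0.1231, 0.1041]
eef_rot: [0.0, 0.208, 0.978, -0.0]
wrist_force: [-3.4, 1.2, 8.9]
opening: 0.686
grasp_force: 66.6
```

Call:
carry_out --steps '[0,0,0,0,0,0,0.85,0,0,0,0,0,0,0.85,0,0,0,0,0,0,0.85,0,0,0,0,0,0,0.85,0,0,-0.02,0,0,0,0.85,0,0,-0.07,0,0,0,1,0,0,-0.12,0,0,0,1,0,0,-0.12,0,0,0,1]'

```text
time_s: 6.65
eef_pos: [0.5852, -0.1246, 0.2312]
eef_rot: [0.007, 0.208, 0.978, -0.001]
wrist_force: [1.5, -0.7, 0.8]
opening: 1.0
grasp_force: 0.0
```

Run:
```python
from h import *
o=snap('side','s2'); print(o['eef_pos'],o['opening'])
go(.61,.2415,.225,100.3)
```

```text
[ 0.58523273 -0.12455141  0.23122619] 1.000284696960653
shift [0.1246 0.3446 0.0015] turn [-0.003  0.009 -0.598] at [ 0.5837 -0.124   0.2276] ang 66.0
```

Call:
carry_out --steps '[0.125,0.345,0,0,0,-0.598,1,0.125,0.345,0,0,0,-0.598,1,0.125,0.345,0,0,0,-0.598,1,0.125,0.345,0,0,0,-0.598,1,0.125,0.345,0,0,0,-0.598,1,0.125,0.345,0,0,0,-0.598,1,0.125,0.345,0,0,0,-0.598,1,0.125,0.345,0,0,0,-0.598,1,0.125,0.345,0,0,0,-0.598,1,0.125,0.345,0,0,0,-0.598,1,0.125,0.345,0,0,0,-0.598,1]'

```text
time_s: 7.8
eef_pos: [0.6074, 0.2413, 0.2222]
eef_rot: [-0.001, -0.089, 0.996, -0.0]
wrist_force: [-0.3, -0.1, -0.0]
opening: 0.996
grasp_force: 0.0
```

Run:
```python
from h import *
o=snap('wrist','w3'); print(o['eef_pos']); go(.61,.2415,.084,100.3)
```

```text
[0.60737723 0.24125402 0.22218725]
shift [-0.0026 -0.      0.1385] turn [-0.    -0.001 -0.003] at [0.6076 0.2411 0.2225] ang 100.1
```

View pics/w3.png

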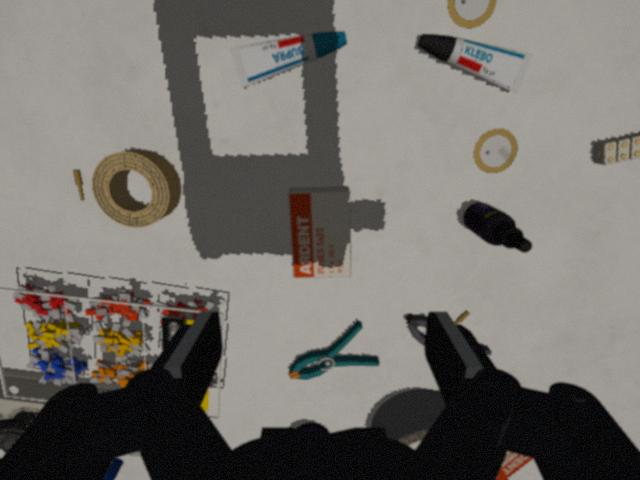

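The carton's top has corners near (290,193), (349,187), (351,277) and (292,278). The blue tube's tail is at (242,68) and its cap tip at (346,38). The bottle stands with its foot near (475,212) and its tip at (526,244).

Run:
```python
from h import *
T=pose()
P=px('wrist',[[290,189],[349,186],[351,277],[292,278]],.022,T)[:,:2]; print(P.round(4),P.mean(0).round(4),np.linalg.norm(np.diff(P,axis=0),axis=1).round(4)); d=P[2]-P[1]+P[3]-P[0]; print('long ang',np.degrees(np.arctan2(d[1],d[0])))
print(px('wrist',[[242,68],[346,38]],.006,T)[:,:2].round(4)); print(px('wrist',[[478,214]],.01,T)[:,:2].round(4),px('wrist',[[526,244]],.079,T)[:,:2].round(4))
```

```text
[[0.5801 0.2111]
 [0.5698 0.255 ]
 [0.6438 0.2718]
 [0.6534 0.2237]] [0.6117 0.2404] [0.0451 0.0759 0.049 ]
long ang 11.3119444060788
[[0.5015 0.1624]
 [0.469  0.2333]]
[[0.5755 0.3645]] [[0.5769 0.3674]]
```

Call:
carry_out --steps '[-0.003,-0.001,0.05,0,0,-0.015,1,-0.003,-0.001,0.1,0,0,-0.015,1,-0.003,-0.001,0.13,0,0,-0.015,1,-0.003,-0.001,0.141,0,0,-0.015,1,-0.003,-0.001,0.141,0,0,-0.015,1,-0.003,-0.001,0.141,0,0,-0.015,1,-0.003,-0.001,0.141,0,0,-0.015,0,-0.003,-0.001,0.141,0,0,-0.015,0,-0.003,-0.001,0.141,0,0,-0.015,0,-0.003,-0.001,0.141,0,0,-0.015,0,-0.003,-0.001,0.141,0,0,-0.015,0,-0.003,-0.001,0.141,0,0,-0.015,0,-0.003,-0.001,0.141,0,0,-0.015,0,-0.003,-0.001,0.141,0,0,-0.015,0,-0.003,-0.001,0.141,0,0,-0.015,0]'

```text
time_s: 9.35
eef_pos: [0.6118, 0.2429, 0.0841]
eef_rot: [0.002, -0.097, 0.995, 0.0]
wrist_force: [-1.0, -1.1, 6.6]
opening: 0.543
grasp_force: 62.1
```

Call:
carry_out --steps '[0,0,-0.04,0,0,0,0,0,0,-0.09,0,0,0,0,0,0,-0.14,0,0,0,0,0,0,-0.15,0,0,0,0,0,0,-0.15,0,0,0,0,0,0,-0.15,0,0,0,0]'

```text
time_s: 9.95
eef_pos: [0.6098, 0.2424, 0.2308]
eef_rot: [-0.001, -0.097, 0.995, -0.0]
wrist_force: [-0.3, -0.7, -0.8]
opening: 0.539
grasp_force: 61.8
```

Run:
```python
from h import *
T=pose(); print(np.degrees(np.arctan2(T[1,1],T[0,1])))
go(.597,-.230,.22,188.85); go(.59,-.1,.22,100)
```

```text
101.13319384911495
shift [ 0.1038 -0.4611  0.011 ] turn [ 1.000e-03 -1.000e-03 -1.531e+00] at [0.6098 0.2424 0.2308] ang 101.1
shift [ 0.0855 -0.3322  0.0109] turn [-0.    -0.002  0.02 ] at [0.6098 0.2424 0.2308] ang 101.1
```

Call:
carry_out --steps '[0.104,-0.461,0.01,0,0,1.61,0,0.104,-0.461,0.01,0,0,1.61,0,0.104,-0.461,0.01,0,0,1.61,0,0.104,-0.461,0.01,0,0,1.61,0,0.104,-0.461,0.01,0,0,1.61,0,0.104,-0.461,0.01,0,0,1.61,0,0.104,-0.461,0.01,0,0,1.61,0,0.104,-0.461,0.01,0,0,1.61,0,0.104,-0.461,0.01,0,0,1.61,0,0.104,-0.461,0.01,0,0,1.61,0,0.104,-0.461,0.01,0,0,1.61,0,0.104,-0.461,0.01,0,0,1.61,0,0.104,-0.461,0.01,0,0,1.61,0,0.104,-0.461,0.01,0,0,1.61,0,0.104,-0.461,0.01,0,0,1.61,0,0.104,-0.461,0.01,0,0,1.61,0]'

```text
time_s: 11.55
eef_pos: [0.5977, -0.2292, 0.222]
eef_rot: [-0.0, 0.65, 0.76, -0.0]
wrist_force: [-0.2, -0.0, 0.3]
opening: 0.536
grasp_force: 61.8
```

Run:
```python
from h import *
o=snap('wrist','w4'); print(o['q'].round(2),o['grasp_force']); go(.597,-.230,.110,8.85)
```

```text
[-0.55  0.4   1.5  -0.    1.24 -0.71] 61.76912069320679
shift [-0.0005 -0.0008  0.1121] turn [0.    0.    0.002] at [ 0.5977 -0.2294  0.2221] ang 9.0
```

View pics/w4.png

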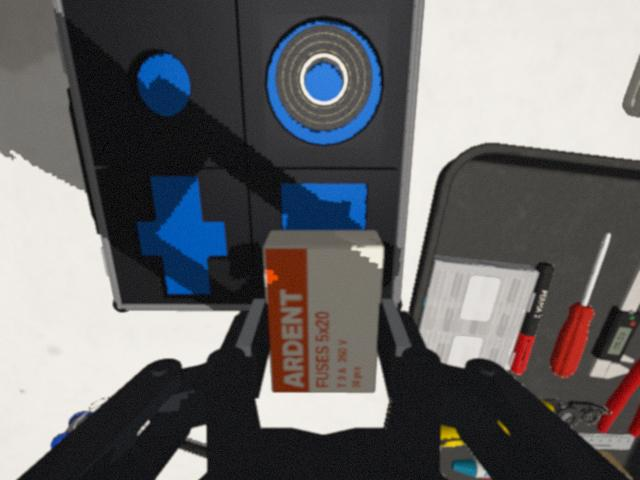

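The black roll sits in its recess, well centred at (324,82). The carton is held square, with its top at (265..382, 248..392), above its recess at (282..368, 183).

Run:
```python
from h import *
T=pose(); P=px('wrist',[[265,248],[382,248],[376,392],[272,392]],T[2,3]-.0615,T); print(((P-T[:3,3])@T[:3,:3]).round(4))
P=px('wrist',[[282,186],[368,183],[137,222],[226,222],[152,178],[199,177],[165,294],[211,293]],.027,T); print(P[:,:2].round(4).tolist())
im=cv2.imread('pics/w4.png'); h=cv2.cvtColor(im,cv2.COLOR_BGR2HSV); m=cv2.inRange(h,(105,150,40),(125,255,255))
n,l,s,c=cv2.connectedComponentsWithStats(cv2.morphologyEx(m,cv2.MORPH_CLOSE,np.ones((5,5))))
for i in range(1,n):
    if s[i,4]>300: print(s[i],px('wrist',c[i],.028,T)[0,:2].round(4))
```

```text
[[ 0.0359 -0.022   0.0615]
 [ 0.036   0.0241  0.0615]
 [-0.0341  0.0252  0.0615]
 [-0.0341 -0.0224  0.0615]]
[[0.5626, -0.1976], [0.6256, -0.1853], [0.4553, -0.2428], [0.5232, -0.232], [0.4666, -0.2067], [0.501, -0.2006], [0.4776, -0.3019], [0.5153, -0.295]]
[ 266   20  117  126 3343] [ 0.5838 -0.1295]
[ 137   52   54   65 2686] [ 0.4745 -0.1406]
[ 305   62   38   39 1091] [ 0.5818 -0.1218]
[ 136  176   92  120 7004] [ 0.4899 -0.2477]
[ 280  183   88   47 3988] [ 0.5955 -0.2073]
```

Call:
carry_out --steps '[-0.003,-0.001,0.04,0,0,0,0,-0.003,-0.001,0.08,0,0,0,0,-0.003,-0.001,0.1,0,0,0,0,-0.003,-0.001,0.1,0,0,0,0,-0.003,-0.001,0.107,0,0,0,0,-0.003,-0.001,0.111,0,0,0,0,-0.003,-0.001,0.114,0,0,0,0,-0.003,-0.001,0.114,0,0,0,0,-0.003,-0.001,0.114,0,0,0,0]'

```text
time_s: 12.5
eef_pos: [0.5977, -0.2334, 0.1092]
eef_rot: [0.001, 0.65, 0.76, 0.0]
wrist_force: [1.7, 0.0, 2.2]
opening: 0.541
grasp_force: 62.1
```

Call:
carry_out --steps '[0,0,0,0,0,0,0.75,0,0,0,0,0,0,0.75,0,0,0,0,0,0,0.75,0,0,0,0,0,0,0.75,0,0,-0.02,0,0,0,0.75,0,0,-0.07,0,0,0,0.75,0,0,-0.1,0,0,0,0.75,0,0,-0.1,0,0,0,0.7]'

```text
time_s: 13.3
eef_pos: [0.5996, -0.2345, 0.2142]
eef_rot: [0.005, 0.65, 0.76, 0.001]
wrist_force: [1.4, 0.2, 1.1]
opening: 0.7
grasp_force: 0.0
```

Run:
```python
from h import *
go(.485,.198,.2,23.5)
```

```text
shift [ 0.4451 -0.0465  0.0108] turn [ 0.007  0.008 -0.255] at [ 0.5996 -0.2345  0.2142] ang 8.9
```

Call:
carry_out --steps '[0.445,-0.047,0.01,0,0,-0.255,0.6,0.445,-0.047,0.01,0,0,-0.255,0.6,0.445,-0.047,0.01,0,0,-0.255,0.6,0.445,-0.047,0.01,0,0,-0.255,0.6,0.445,-0.047,0.01,0,0,-0.255,0.6,0.445,-0.047,0.01,0,0,-0.255,0.6,0.445,-0.047,0.01,0,0,-0.255,0.6,0.445,-0.047,0.01,0,0,-0.255,0.6,0.445,-0.047,0.01,0,0,-0.255,0.6,0.445,-0.047,0.01,0,0,-0.255,0.6,0.445,-0.047,0.01,0,0,-0.255,0.6,0.445,-0.047,0.01,0,0,-0.255,0.6,0.445,-0.047,0.01,0,0,-0.255,0.6,0.445,-0.047,0.01,0,0,-0.255,0.6]'

```text
time_s: 14.7
eef_pos: [0.4824, 0.1981, 0.1979]
eef_rot: [0.0, 0.549, 0.836, -0.0]
wrist_force: [0.4, -0.7, -0.3]
opening: 0.599
grasp_force: 0.0
```

Run:
```python
from h import *
snap('wrist','w5'); go(.485,.198,.077,23.5)
```

```text
shift [-0.0013  0.0023  0.121 ] turn [-0.     0.    -0.002] at [0.4823 0.1983 0.198 ] ang 23.4
```

View pics/w5.png

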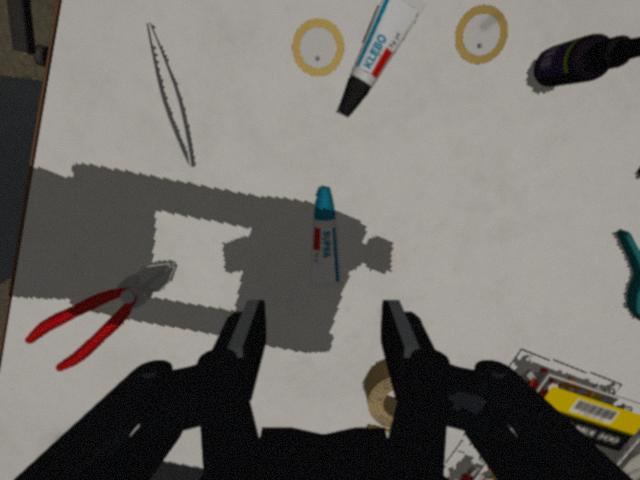

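The blue tube runs from its cap tip at (323,186) to the middle of its tail at (325,283), in line with the gripper.

Run:
```python
from h import *
T=pose(); P=px('wrist',[[323,186],[325,283],[324,240]],.006,T); P[2]=px('wrist',[[324,240]],.014,T)
print(P[:,:2].round(4),P[:2].mean(0)[:2]); print(((P-T[:3,3])@T[:3,:3]).round(4))
```

```text
[[0.4685 0.2328]
 [0.5013 0.1612]
 [0.4848 0.197 ]] [0.48489038 0.19702327]
[[ 0.0372  0.001   0.192 ]
 [-0.0415  0.0027  0.192 ]
 [-0.0021  0.0018  0.184 ]]
```

Grasp the tube.

Call:
carry_out --steps '[-0.002,0.002,0.05,0,0,0,0.6,-0.002,0.002,0.09,0,0,0,0.6,-0.002,0.002,0.115,0,0,0,0.6,-0.002,0.002,0.119,0,0,0,0.6,-0.002,0.002,0.119,0,0,0,0.6,-0.002,0.002,0.119,0,0,0,0,-0.002,0.002,0.119,0,0,0,0,-0.002,0.002,0.119,0,0,0,0,-0.002,0.002,0.119,0,0,0,0,-0.002,0.002,0.119,0,0,0,0,-0.002,0.002,0.119,0,0,0,0,-0.002,0.002,0.119,0,0,0,0,-0.002,0.002,0.119,0,0,0,0,-0.002,0.002,0.119,0,0,0,0]'

```text
time_s: 16.15
eef_pos: [0.4859, 0.1986, 0.081]
eef_rot: [0.001, 0.548, 0.836, 0.001]
wrist_force: [-0.9, -0.7, 6.3]
opening: 0.176
grasp_force: 59.2
```

Call:
carry_out --steps '[0,0,-0.04,0,0,0,0,0,0,-0.09,0,0,0,0,0,0,-0.14,0,0,0,0,0,0,-0.14,0,0,0,0,0,0,-0.14,0,0,0,0,0,0,-0.14,0,0,0,0]'

```text
time_s: 16.75
eef_pos: [0.4838, 0.1983, 0.2184]
eef_rot: [-0.0, 0.548, 0.836, -0.0]
wrist_force: [0.5, -0.2, -0.6]
opening: 0.175
grasp_force: 58.8
```

Run:
```python
from h import *
go(.4895,-.2475,.2,8.85)
```

```text
shift [-0.4111 -0.1725  0.0184] turn [-0.001 -0.     0.256] at [0.4838 0.1983 0.2184] ang 23.5
```

Call:
carry_out --steps '[-0.411,-0.173,0.018,0,0,0.256,0,-0.411,-0.173,0.018,0,0,0.256,0,-0.411,-0.173,0.018,0,0,0.256,0,-0.411,-0.173,0.018,0,0,0.256,0,-0.411,-0.173,0.018,0,0,0.256,0,-0.411,-0.173,0.018,0,0,0.256,0,-0.411,-0.173,0.018,0,0,0.256,0,-0.411,-0.173,0.018,0,0,0.256,0,-0.411,-0.173,0.018,0,0,0.256,0,-0.411,-0.173,0.018,0,0,0.256,0,-0.411,-0.173,0.018,0,0,0.256,0,-0.411,-0.173,0.018,0,0,0.256,0,-0.411,-0.173,0.018,0,0,0.256,0,-0.411,-0.173,0.018,0,0,0.256,0]'

```text
time_s: 18.15
eef_pos: [0.4898, -0.2461, 0.2009]
eef_rot: [-0.0, 0.65, 0.76, 0.0]
wrist_force: [-0.2, -0.1, -0.8]
opening: 0.175
grasp_force: 58.8
```

Run:
```python
from h import *
o=snap('wrist','w6'); print(o['q'].round(2)); go(.4895,-.2475,.106,8.85)
```

```text
[-0.68  0.24  1.76  0.    1.14 -0.84]
shift [-0.0011 -0.0005  0.095 ] turn [-0.    -0.     0.001] at [ 0.4899 -0.2463  0.201 ] ang 8.9
```

View pics/w6.png

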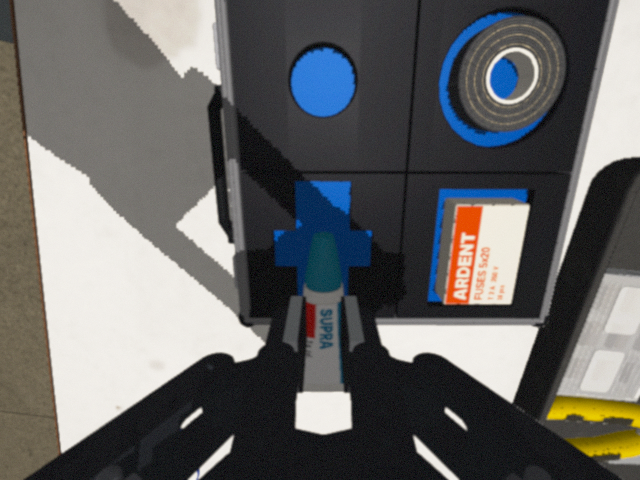

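The carton lies in its recess, with its top at (448..530, 204..304). The roll is in its own. The tube is held straight, from its cap tip at (323,234) to its tail at (323,391), over the trough.

Run:
```python
from h import *
T=pose(); P=px('wrist',[[323,234],[323,391]],T[2,3]-.075,T); print(((P-T[:3,3])@T[:3,:3]).round(4))
P=px('wrist',[[456,199],[530,203],[525,304],[447,304]],.047,T)[:,:2]; print('carton',P.round(4).tolist(),P.mean(0))
P=px('wrist',[[512,74]],.044,T)[:,:2]; print('roll',P)
P=px('wrist',[[275,230],[371,230]],.025,T)[:,:2]; print('notch',P.mean(0)); P=px('wrist',[[296,182],[350,182]],.025,T)[:,:2]; print('far end',P,P.mean(0))
```

```text
[[ 0.0374  0.0008  0.075 ]
 [-0.0455  0.0009  0.075 ]]
carton [[0.5692, -0.1975], [0.617, -0.1925], [0.6384, -0.263], [0.5836, -0.2716]] [ 0.60202322 -0.23115582]
roll [[ 0.58243535 -0.12116227]]
notch [ 0.48946411 -0.23786661]
far end [[ 0.46563447 -0.20656739]
 [ 0.50246608 -0.20074332]] [ 0.48405027 -0.20365536]
```

Call:
carry_out --steps '[-0.002,0,0.04,0,0,0,0,-0.002,0,0.07,0,0,0,0,-0.002,0,0.083,0,0,0,0,-0.002,0,0.086,0,0,0,0,-0.002,0,0.09,0,0,0,0,-0.002,0,0.094,0,0,0,0,-0.002,0,0.096,0,0,0,0,-0.002,0,0.096,0,0,0,0,-0.002,0,0.096,0,0,0,0]'

```text
time_s: 19.1
eef_pos: [0.4905, -0.2499, 0.106]
eef_rot: [0.001, 0.651, 0.759, 0.0]
wrist_force: [-0.1, 0.6, 4.4]
opening: 0.175
grasp_force: 59.3
```

Floor contact, as expected. Open to about 36 mm, rise, then go to the bottle.

Call:
carry_out --steps '[0,0,0,0,0,0,0.42,0,0,0,0,0,0,0.42,0,0,0,0,0,0,0.42,0,0,0,0,0,0,0.42,0,0,-0.03,0,0,0,0.42,0,0,-0.08,0,0,0,0.42,0,0,-0.13,0,0,0,0.6,0,0,-0.13,0,0,0,0.6]'

```text
time_s: 19.9
eef_pos: [0.4932, -0.2519, 0.2429]
eef_rot: [0.007, 0.651, 0.759, 0.0]
wrist_force: [0.3, -1.0, -0.4]
opening: 0.601
grasp_force: 0.0
```

Run:
```python
from h import *
go(.576,.3685,.24,30)
```

```text
shift [ 0.6003  0.1771 -0.0016] turn [ 0.007  0.012 -0.369] at [ 0.4932 -0.2519  0.2429] ang 8.8
```

Call:
carry_out --steps '[0.6,0.177,0,0,0,-0.37,0.6,0.6,0.177,0,0,0,-0.37,0.6,0.6,0.177,0,0,0,-0.37,0.6,0.6,0.177,0,0,0,-0.37,0.6,0.6,0.177,0,0,0,-0.37,0.6,0.6,0.177,0,0,0,-0.37,0.6,0.6,0.177,0,0,0,-0.37,0.6,0.6,0.177,0,0,0,-0.37,0.6,0.6,0.177,0,0,0,-0.37,0.6,0.6,0.177,0,0,0,-0.37,0.6,0.6,0.177,0,0,0,-0.37,0.6,0.6,0.177,0,0,0,-0.37,0.6,0.6,0.177,0,0,0,-0.37,0.6,0.6,0.177,0,0,0,-0.37,0.6,0.6,0.177,0,0,0,-0.37,0.6,0.6,0.177,0,0,0,-0.37,0.6,0.6,0.177,0,0,0,-0.37,0.6]'

```text
time_s: 21.6
eef_pos: [0.5731, 0.3691, 0.2349]
eef_rot: [-0.0, 0.501, 0.866, -0.0]
wrist_force: [-0.0, 0.1, -0.2]
opening: 0.599
grasp_force: 0.0
```

Run:
```python
from h import *
snap('wrist','w7'); go(.576,.3685,.09,30)
im=cv2.imread('pics/w7.png'); cv2.imwrite('pics/w7c.png',cv2.resize(im[60:380,160:480],None,fx=1.8,fy=1.8))
```

```text
shift [-0.002   0.0022  0.1451] turn [-0.     0.    -0.001] at [0.5731 0.3692 0.2351] ang 29.9
```

View pics/w7c.png

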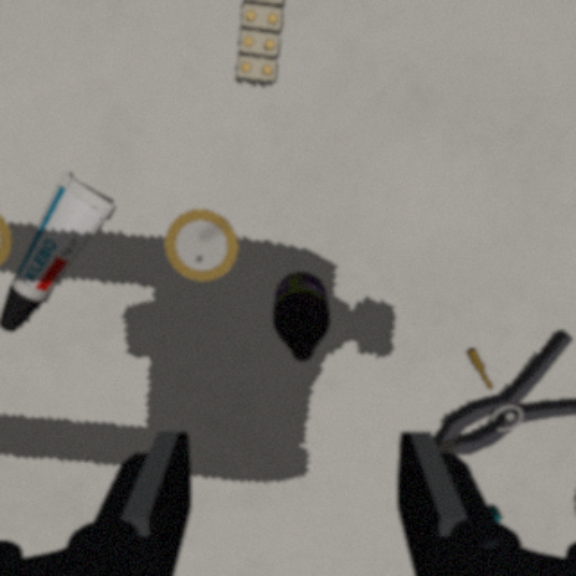

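The bottle stands upright, its cap tip at (328,254) and the camera-side edge of its foot at (327,212).

Run:
```python
from h import *
T=pose(); P=np.r_[px('wrist',[[328.3,254]],.079,T),px('wrist',[[327,211.5]],.003,T)]; print(P.round(4),((P-T[:3,3])@T[:3,:3]).round(4))
```

```text
[[0.5786 0.369  0.079 ]
 [0.5732 0.3782 0.003 ]] [[-0.0029  0.0047  0.1561]
 [ 0.0078  0.0046  0.2321]]
```

Call:
carry_out --steps '[-0.004,0.005,0,0,0,0,0.6,-0.004,0.005,0.03,0,0,0,0.6,-0.004,0.005,0.07,0,0,0,0.6,-0.004,0.005,0.11,0,0,0,0.6,-0.004,0.005,0.138,0,0,0,0.6,-0.004,0.005,0.145,0,0,0,0.6,-0.004,0.005,0.145,0,0,0,0.6,-0.004,0.005,0.145,0,0,0,0.6]'

```text
time_s: 22.45
eef_pos: [0.5806, 0.3699, 0.0921]
eef_rot: [0.001, 0.5, 0.866, 0.001]
wrist_force: [1.1, -0.4, 0.0]
opening: 0.597
grasp_force: 0.0
```

Call:
carry_out --steps '[0,0,0,0,0,0,0.4,0,0,0,0,0,0,0.36,0,0,0,0,0,0,0.32,0,0,0,0,0,0,0.28,0,0,0,0,0,0,0.24,0,0,0,0,0,0,0.1,0,0,0,0,0,0,0,0,0,0,0,0,0,0,0,0,0,0,0,0,0,0,0,0,0,0,0,0]'

```text
time_s: 23.45
eef_pos: [0.5795, 0.3698, 0.0913]
eef_rot: [0.0, 0.5, 0.866, 0.0]
wrist_force: [-2.3, -1.4, 6.8]
opening: 0.271
grasp_force: 58.6
```

Call:
carry_out --steps '[0,0,-0.02,0,0,0,0,0,0,-0.05,0,0,0,0,0,0,-0.08,0,0,0,0,0,0,-0.11,0,0,0,0,0,0,-0.13,0,0,0,0,0,0,-0.13,0,0,0,0,0,0,-0.13,0,0,0,0]'

```text
time_s: 24.15
eef_pos: [0.579, 0.3696, 0.2196]
eef_rot: [0.0, 0.5, 0.866, 0.0]
wrist_force: [0.3, -0.0, -0.8]
opening: 0.27
grasp_force: 58.8
```

Run:
```python
from h import *
o=ctrl.get_obs(); print(o['grasp_force'],o['opening']); go(.474,-.1405,.22,9)
```

```text
58.80352354841307 0.2702258453095012
shift [-0.3891 -0.3462 -0.0005] turn [ 0.    -0.     0.367] at [0.579  0.3696 0.2196] ang 30.0
```

Call:
carry_out --steps '[-0.03,-0.027,0,0,0,0.03,0,-0.06,-0.054,0,0,0,0.06,0,-0.09,-0.08,0,0,0,0.09,0,-0.12,-0.107,0,0,0,0.12,0,-0.15,-0.134,0,0,0,0.15,0,-0.18,-0.16,0,0,0,0.18,0,-0.21,-0.187,0,0,0,0.21,0,-0.24,-0.214,0,0,0,0.24,0,-0.27,-0.24,0,0,0,0.27,0,-0.3,-0.267,0,0,0,0.3,0,-0.33,-0.294,0,0,0,0.33,0,-0.36,-0.32,0,0,0,0.36,0,-0.38,-0.338,0,0,0,0.367,0,-0.389,-0.346,0,0,0,0.367,0,-0.389,-0.346,0,0,0,0.367,0,-0.389,-0.346,0,0,0,0.367,0,-0.389,-0.346,0,0,0,0.367,0]'

```text
time_s: 25.85
eef_pos: [0.4742, -0.139, 0.2194]
eef_rot: [-0.001, 0.649, 0.761, 0.0]
wrist_force: [-0.5, 0.4, -0.0]
opening: 0.274
grasp_force: 58.9
```

Run:
```python
from h import *
o=snap('wrist','w8'); T=pose(o); go(.474,-.1405,.111,9)
im=cv2.imread('pics/w8.png'); h=cv2.cvtColor(im,cv2.COLOR_BGR2HSV); m=cv2.inRange(h,(105,150,40),(125,255,255))
n,l,s,c=cv2.connectedComponentsWithStats(m)
for i in range(1,n):
    if s[i,4]>300: print(s[i],px('wrist',c[i],.028,T)[0,:2].round(4))
snap('side','s3'); a=cv2.imread('pics/s3.png')[130:290,250:430]; b=im[0:480,100:560]
cv2.imwrite('pics/m1.png',np.hstack([cv2.resize(a,(400,356)),cv2.resize(b,(341,356))]))
```

```text
shift [-0.0015 -0.0005  0.1086] turn [-0.    -0.001  0.002] at [ 0.4743 -0.139   0.2196] ang 9.1
[ 414  189   99   96 1613] [ 0.5692 -0.119 ]
[ 295  213   53   47 1878] [ 0.4737 -0.1399]
[456 227  24  24 397] [ 0.5857 -0.1242]
[412 316  80  46 608] [ 0.5875 -0.205 ]
[293 358  15  45 301] [ 0.4765 -0.2761]
```

View pics/m1.png

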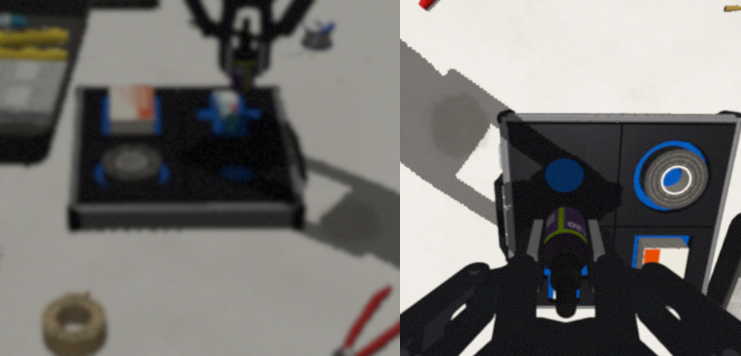

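The bottle is held upright above the tray, and the three packed things look right. The well's centre reads (0.474, -0.1405).

Call:
carry_out --steps '[-0.002,0,0.03,0,0,0,0,-0.002,0,0.06,0,0,0,0,-0.002,0,0.085,0,0,0,0,-0.002,0,0.095,0,0,0,0,-0.002,0,0.1,0,0,0,0,-0.002,0,0.104,0,0,0,0,-0.002,0,0.107,0,0,0,0,-0.002,0,0.109,0,0,0,0,-0.002,0,0.109,0,0,0,0,-0.002,0,0.109,0,0,0,0]'

```text
time_s: 26.95
eef_pos: [0.4748, -0.1425, 0.1114]
eef_rot: [0.0, 0.65, 0.76, 0.0]
wrist_force: [0.5, -0.9, 0.2]
opening: 0.273
grasp_force: 58.9
```

Call:
carry_out --steps '[0,0,0.001,0,0,0,0,0,0,0.002,0,0,0,0,0,0,0.002,0,0,0,0,0,0,0.002,0,0,0,0]'

```text
time_s: 27.35
eef_pos: [0.475, -0.1426, 0.1112]
eef_rot: [0.0, 0.649, 0.76, -0.0]
wrist_force: [-7.5, 3.6, 20.0]
opening: 0.276
grasp_force: 61.4
```

On the floor. Open slowly, then rise.

Call:
carry_out --steps '[0,0,-0.001,0,0,0,0.3,0,0,-0.001,0,0,0,0.34,0,0,-0.001,0,0,0,0.4,0,0,-0.001,0,0,0,0.5,0,0,-0.001,0,0,0,0.6,0,0,-0.001,0,0,0,0.6,0,0,-0.03,0,0,0,0.6,0,0,-0.07,0,0,0,0.6,0,0,-0.11,0,0,0,0.6,0,0,-0.15,0,0,0,0.6,-0.06,0,-0.17,0,0,0,0.6,-0.06,0,-0.17,0,0,0,0.6,-0.06,0,-0.17,0,0,0,0.6,-0.06,0,-0.17,0,0,0,0.6]'

```text
time_s: 28.75
eef_pos: [0.4832, -0.2008, 0.2775]
eef_rot: [-0.002, 0.65, 0.76, 0.0]
wrist_force: [-0.7, -0.3, -0.8]
opening: 0.602
grasp_force: 0.0
```

Run:
```python
from h import *
o=snap('wrist','w9'); T=pose(o); print(o['eef_pos'],o['dq'].round(3))
```

```text
[ 0.48315457 -0.20083804  0.27753977] [ 0.015  0.     0.021  0.001 -0.002 -0.002]
```

View pics/w9.png

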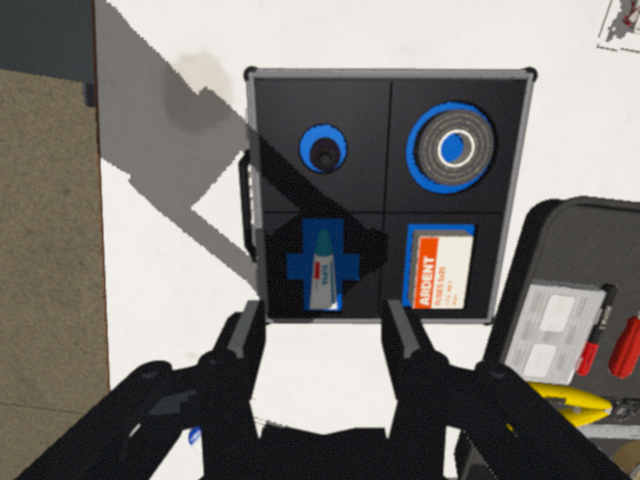

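All four are in their cut-outs: the bottle (cap tip at (325,157)) in its well at (323,148), the roll at (457,147), and the carton at (445,270). The tube runs from (322,229) to (323,310), close to the tail end of its trough, so I measure that.

Run:
```python
from h import *
T=pose()
p=lambda n,uv,z:print(n,px('wrist',uv,z,T)[:,:2].round(4).tolist())
e=np.radians(8.85); tub=np.array([.4905,-.249,.025]); E1=np.array([np.cos(e),np.sin(e),0]);E2=np.array([-np.sin(e),np.cos(e),0])
p('tube tip,tail',[[322,229],[323,310]],.031); p('trough ends left far/top, near',[[303,218],[342,218]],.034); p('near floor',[[340,309]],.025)
p('carton top',[[416,235],[475,235],[469,309],[407,308]],.047); p('rec top edge',[[409,224],[476,224]],.034)
p('roll',[[457,147]],.044); p('bottle tip',[[325,160]],.099)
im=cv2.imread('pics/w9.png'); cv2.imwrite('pics/f.png',cv2.resize(im[205:325,275:485],None,fx=3.8,fy=3.8,interpolation=cv2.INTER_CUBIC))
```

```text
tube tip,tail [[0.4844, -0.2117], [0.4986, -0.2952]]
trough ends left far/top, near [[0.4656, -0.2032], [0.5005, -0.1976]]
near floor [[0.5161, -0.2946]]
carton top [[0.5666, -0.1993], [0.6182, -0.191], [0.6341, -0.2632], [0.5756, -0.2715]]
rec top edge [[0.5619, -0.1935], [0.6224, -0.1839]]
roll [[0.5828, -0.1205]]
bottle tip [[0.4758, -0.1426]]
```

View pics/f.png

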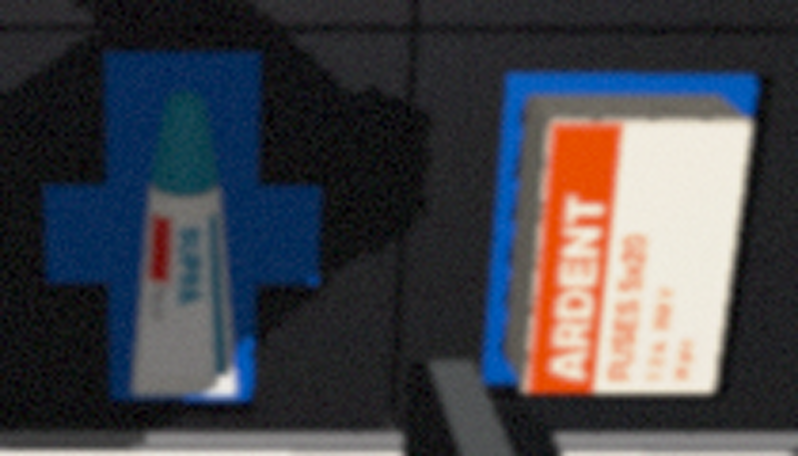

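```bash
python3 -c "
from bench import ctrl
print(ctrl.hand_in())"
```

```text
the job is handed in; nothing more can be done
None
```

I packed the black tape roll, small bottle, blue-capped tube and fuse carton into their cut-outs and handed the job in at about 29 s. By my last measurements all four looked within tolerance; the hand-in returned no verdict. I never touched the beige roll or the black-capped tube.

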